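# Lock the quarter-turn cap on the air pump's filter well

## Robot

A 7-joint arm with a two-finger parallel gripper is mounted at the origin on a cart in front of the work surface, level with it; the furniture and walls round the work are solid. World frame = base frame: x ahead of the robot, y to its left, z up, the work surface at z = 0. Lengths are in m, angles in rad, forces in N, time in s.
With the tool pointing down it reaches from about 0.4 to 0.85 m from the base axis. Payload 10.4 kg.
Tool frame: the origin (TCP) lies midway between the tips of the shut fingers; the grasp point (between the pads) lies 19 mm behind it (r.grasp_offset is the distance from the TCP to the grasp point, in m); x points along the fingers, y is the direction in which the jaws open and shut, and the axes are right-handed (so a half turn about x gives the same grasp; the last joint's range is limited). The gripper opens to 87 mm and grips with 3 to 60 N. Pads are 19 mm wide; open, the fingers measure 117 mm over their backs; the gripper's body (75 mm by 190 mm) begins 51 mm behind the grasp point.
Start: joints at [1.191, 0.332, -0.065, 1.46, 0.022, 1.35, -0.088], TCP at [0.218, -0.586, 0.223] pointing down, gripper open.
Joint ranges: [-2.6, 2.6], [-0.5, 2.12], [-1.47, 1.34], [0.16, 2.42], [-1.27, 4.41], [0.06, 2.06], [-2.6, 2.6]. Speed limits (rad/s): [2.22, 2.22, 2.79, 2.79, 3.14, 3.14, 3.14].

## Interface

Orientations are given as a unit quaternion [x, y, z, w].
In Python, from bench import r, vision, close_job gives the robot as it stands. The module is installed in compiled form; this text tells all that it offers.
- The arm moves only by the shell command python3 -m pendant 'ROWS' [OPENING] [FORCE]. ROWS is text: rows parted by semicolons, each of 6 numbers parted by spaces: the shift along the tool's x, y, z in units of 0.25 m (1.0 is 0.25 m), then the turn, a rotation vector about the tool's x, y, z in units of 1.5 rad (1.0 is 1.5 rad). A call has 1 to 8 rows; each row is the pose to reach, as a shift and turn from the pose commanded when the call began, along the tool's axes at that moment; what a row does not reach only later rows make up. A row lasts 1/10 s, in which the tool goes at most 50 mm and 8.59 degrees, less where a joint would pass 70% of its speed; a pose out of reach is approached as far as the arm can. A call with a number of a shift or a turn outside -1 to 1 is refused whole. A call with a gripper value outside its range is refused whole. OPENING is the gripper command: -1 is shut, 1 is fully open, values between are in proportion, set as the call begins (- or left out, the last holds). The fingers move at their own pace and stop on an object; FORCE is the grip in N (left out, the last holds). Time passes only in rows, so rows that repeat a pose let the fingers close. It gives the time, the measured TCP pose, the force and the opening at its end, in the units of the state.
- r.read_state(): the state, without advancing time (a new reading comes with each control period).
- vision.camera(name): name is "scene" or "side" or "wrist"; returns (picture, depth): 384x512x3 uint8, blue, green, red; 384x512 float32, m along the optical axis (not along the pixel's ray), 0 where there is no reading.
- vision.get_calibration(name): a dict with "camera_matrix" (3x3 intrinsics, pixels), "rvec" (rotation vector, rad) and "tvec" (3), from world to camera coordinates, as OpenCV has them. Camera axes: x right, y down, z forward; pixel columns grow to the right and rows downward; lengths in m; the calibration is good to about 2 mm. A picture is of the moment at which its call begins: read the wrist's pose just before it. get_calibration takes no time and is no camera call; for the wrist camera it gives the pose at the moment of the call.
- close_job(): hands the job in, once; it reports no verdict.
The state is a dict: "time": time; "joint_positions": joint angles; "joint_vel": joint speeds; "joint_torque": joint torques, N m; "ee_pos": TCP position; "eef_rot": TCP orientation; "ft_force": force on the tool from outside, world axes, zero at the start; "torque": the same for the moment, N m; "width": finger opening in m.
Only numpy, scipy, OpenCV 4.12 (cv2) and the standard library are available. Lean on these libraries where they do the work, as an engineer would, in place of code of your own. Each camera call takes 0.05 s, during which the arm holds its last target. There are 200 camera calls.

## Task

The fresh filter is already in the bench air pump, so close its filter well: take the black wing-grip cap that stands on the bench, set it in the neck on top of the pump and feel for the two slots until its lugs drop in. Push it down gently against the filter's spring and turn it clockwise, about a quarter turn, until it springs up into its locked notches; then let go. Never force it, and leave the other things on the bench alone.

Things in the scene. Friction and masses are not known exactly. Their poses are not given: they have to be found in the camera images.
- unit: White bench air pump, fixed to the bench: housing 170 x 150 mm, 78 mm high, with an aluminium filter neck (68 mm across outside, rim 110 mm above the bench) in the middle of its top. Origin: centre of its underside; -x is its front (louvres, gauge). The pump must not be loaded with more than 80 N through the cap, all contacts summed.
- unit_mouth (a point): Centre of the neck's flat rim; x as the housing, z up. In the neck, flush with the rim, sits a fixed steel bayonet ring: bore 42.4 mm, with two opposite slots 30 degrees wide, cut out to 58 mm across. The ring was pressed in without regard to the housing: its slots lie up to 43 degrees either way off the housing's x line, so find them by feel or sight.
- unit_flange (a point): Point on the neck's axis level with the underside of the ring's flange, 10 mm below the rim. 80 degrees clockwise (from above) from each slot the underside has a notch, 4 mm deep, 30 degrees wide; just past it is an end stop. Turning anticlockwise is stopped at once.
- unit_filter (a point): Centre of the white filter disc's top at rest, 37 mm across, 12 mm below the rim in the bore. It is sprung: sinks up to 20 mm at 0.8 N per mm. The cap's nose presses on it.
- cap_center (a point): Middle of the loose black cap (0.08 to 0.17 kg), on its axis, 32 mm above its underside; z up, x along the wing. Height of this point over the neck's rim: 24 mm with the lugs resting on the ring; 17 to 20 mm loose in the slots, on the filter; 8 mm with the lugs just under the flange (10 N of spring); 3 mm pressed hard home, disc on rim (14 N); 12 mm locked in the notches.
- cap_wing (a point): Middle of the wing grip on top of the cap: 62 mm long (along x), 12 mm thick (along y), 28 mm high; this point is 51 mm above the cap's underside, 14 mm below the wing's top and 14 mm above the disc (78 mm across, 8 mm thick, with a thin skirt that hangs 10 mm down round the neck).
- cap_lugs (a point): On the cap's axis 11 mm above its underside, level with two opposite steel lugs along the cap's +x and -x, under the wing's ends: 52 mm across over both, 6 mm high, 21 degrees wide (4.5 degrees of play each side in a slot). Plug above them 40 mm across; nose below as wide, 8 mm long, tapered to 33 mm at its foot. The cap stands on its nose on the bench.
- petri: closed clear petri dish, 60 mm across, 15 mm high; origin at the centre of its underside; leave alone
- vial_dark: black vial, 29 mm across, 53 mm high; origin at the centre of its underside; leave alone
- beaker: clear plastic pot with a little liquid, 62 mm across, 85 mm high; origin at the centre of its underside; leave alone
- bottle: clear reagent bottle, 54 mm across, 114 mm high; origin at the centre of its underside; leave alone
- timer: flat bench timer, 70 x 62 x 18 mm; origin at the centre of its underside; leave alone

How it is judged:
By the outcome, as a careful person would: the job done as asked, in the order asked, and still so for the second after the job is handed in, with the robot touching nothing.
It also fails if it takes over 70 s, if anything falls off the work surface, if the arm or the gripper's body presses on something with over 40 N, if the wrist force passes 120 N, or if a joint passes its speed limit or range.

## Working session

There is one attempt and no reset: what is moved stays moved. The work goes in short steps, Python scripts to look and compute and a shell command to move; the robot and the scene stay as the last step left them, time stands still between calls to the robot, and variables do not carry over. Pictures are saved under pics/ and viewed, about 8 in all and at most 12, crops included, and the job is handed in when it is done.

```bash
mkdir -p pics; cat > h.py <<'E'
import numpy as np, cv2
from bench import r, vision
from scipy.spatial.transform import Rotation as R
def grab(n,f):
    c=vision.get_calibration(n); p,d=vision.camera(n); np.savez(f'pics/{f}.npz',p=p,d=d,K=c['camera_matrix'],rv=np.ravel(c['rvec']),tv=np.ravel(c['tvec'])); cv2.imwrite(f'pics/{f}.png',p); return p,d
def load(f): return np.load(f'pics/{f}.npz')
def world(z,u,v,d=None):   # cloud from depth
    d=z['d'][v,u] if d is None else d
    x=np.linalg.inv(z['K'])@np.vstack([u,v,np.ones(len(u))])*d
    return (cv2.Rodrigues(z['rv'])[0].T@(x-z['tv'][:,None])).T
def plane(z,u,v,h):
    M=cv2.Rodrigues(z['rv'])[0]; c=-M.T@z['tv']; q=M.T@np.linalg.inv(z['K'])@np.array([u,v,1.]); return c+q*(h-c[2])/q[2]
def st():
    s=r.read_state(); e=R.from_quat(s['eef_rot']); print('t',round(s['time'],2),'p',np.round(s['ee_pos'],4),'F',np.round(s['ft_force'],1),'M',np.round(s['torque'],2),'w',round(s['width'],4)); print(np.round(e.as_matrix(),3).tolist(),'q',np.round(s['joint_positions'],2)); return s,e
E
python3 - <<'E'
from h import *
st()
a,_=grab('scene','s0'); b,_=grab('side','d0')
cv2.imwrite('pics/both.png',cv2.resize(np.vstack([a,b]),(450,675))[:600]) 
cv2.imwrite('pics/both.png',np.hstack([cv2.resize(a,(400,300)),cv2.resize(b,(400,300))]))
E
```

```text
t 0.0 p [ 0.2182 -0.5853  0.2217] F [ 1.  -0.7  0.1] M [-0.03 -0.05 -0.  ] w 0.0871
[[-0.001, 0.349, -0.937], [0.001, -0.937, -0.349], [-1.0, -0.001, 0.0]] q [ 1.19  0.33 -0.06  1.46  0.02  1.35 -0.09]
```

View pics/s0.png

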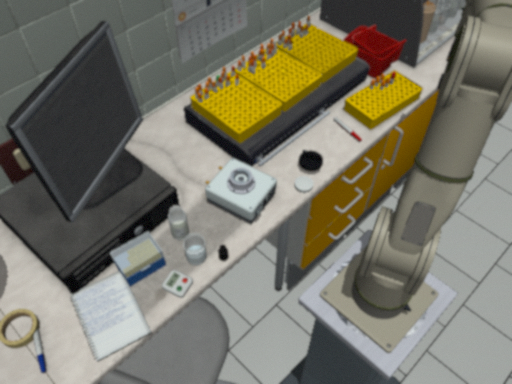

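View pics/d0.png

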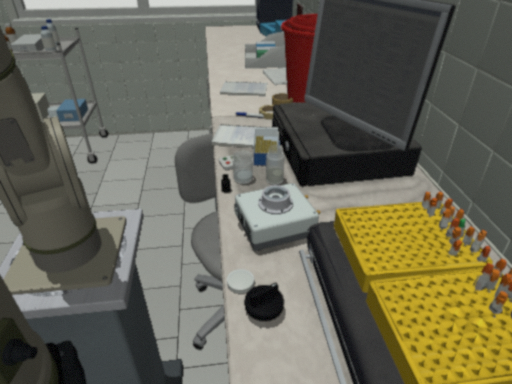

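The scene view shows the pump neck at about (241,180) and the black cap at (311,160), with the petri dish at (304,183). In the side view the neck is at (277,198) and the cap at (264,302).

```bash
python3 - <<'E'
from h import *
for f,box in (('s0',(296,148,328,175)),('d0',(240,278,292,326))):
    z=load(f); p=z['p']; x0,y0,x1,y1=box
    m=np.zeros(p.shape[:2],bool); m[y0:y1,x0:x1]=p[y0:y1,x0:x1].max(2)<75
    v,u=np.nonzero(m&(z['d']>0)); w=world(z,u,v)
    print(f,len(u),'px',u.mean(),v.mean(),'mean',w.mean(0).round(3),'min',w.min(0).round(3),'max',w.max(0).round(3))
    d=w[(w[:,2]>.03)&(w[:,2]<.041)]; print(' disc',len(d),(d.min(0)/2+d.max(0)/2).round(3) if len(d) else '')
    t=w[w[:,2]>.048]; 
    if len(t): 
        print(' wing',len(t),t.mean(0).round(3),np.ptp(t,axis=0).round(3)); e,V=np.linalg.eigh(np.cov(t[:,:2].T)); print(' dir',V[:,1],np.sqrt(e))
for f,(x0,y0,x1,y1) in (('s0',(205,155,280,220)),('d0',(230,180,320,250))):
    z=load(f); v,u=np.mgrid[y0:y1,x0:x1].reshape(2,-1); w=world(z,u,v); k=z['d'][v,u]>0; w=w[k]
    n=w[(w[:,2]>.1)&(w[:,2]<.12)]; print(f,'rim',len(n),n.mean(0).round(3),((n.min(0)+n.max(0))/2).round(3),np.ptp(n,axis=0).round(3))
    b=w[(w[:,2]>.07)&(w[:,2]<.085)]; rc=cv2.minAreaRect((b[:,:2]*1000).astype(np.float32)); print(' top',rc)
E
```

```text
s0 364 px 310.02472527472526 160.92032967032966 mean [ 0.426 -0.211  0.043] min [ 0.395 -0.257  0.02 ] max [ 0.466 -0.182  0.07 ]
 disc 186 [ 0.431 -0.219  0.035]
 wing 104 [ 0.43  -0.221  0.06 ] [0.054 0.033 0.021]
 dir [-0.89284722 -0.45035967] [0.00398988 0.01663666]
d0 1183 px 263.95519864750634 302.90278951817413 mean [ 0.435 -0.236  0.042] min [ 0.398 -0.265 -0.001] max [ 0.477 -0.157  0.068]
 disc 668 [ 0.436 -0.226  0.035]
 wing 290 [ 0.435 -0.229  0.06 ] [0.058 0.028 0.019]
 dir [-0.92485233 -0.3803264 ] [0.00321028 0.01730709]
s0 rim 269 [0.496 0.033 0.109] [0.498 0.031 0.109] [0.07  0.071 0.017]
 top ((499.43695068359375, 12.365104675292969), (177.0958709716797, 190.79612731933594), 12.4052734375)
d0 rim 370 [0.5   0.024 0.108] [0.501 0.028 0.107] [0.067 0.069 0.014]
 top ((510.7988586425781, -20.975051879882812), (170.15748596191406, 252.1295623779297), 13.31719970703125)
```

```bash
python3 -m pendant '0 -0.53 -0.65 0 0 0;0 -0.53 -0.65 0 0 0;0 -0.53 -0.65 0 0 0;0 -0.53 -0.65 0 0 0;0 -0.53 -0.65 0 0 0' 1 20
python3 -m pendant '0 -0.53 -0.6 0 0 0;0 -0.53 -0.6 0 0 0;0 -0.53 -0.6 0 0 0;0 -0.53 -0.6 0 0 0;0 -0.53 -0.6 0 0 0;0 -0.53 -0.6 0 0 0'
python3 - <<'E'
from h import *
st(); grab('wrist','w1')
E
```

```text
time: 0.6
ee_pos: [0.328, -0.3995, 0.2227]
eef_rot: [0.696, 0.129, -0.695, 0.128]
ft_force: [-0.1, 0.2, -0.2]
width: 0.0869
time: 1.2
ee_pos: [0.4188, -0.2276, 0.2224]
eef_rot: [-0.696, -0.126, 0.696, -0.126]
ft_force: [0.4, 0.1, 0.2]
width: 0.087
t 1.2 p [ 0.4188 -0.2276  0.2224] F [0.4 0.1 0.2] M [-0.05 -0.01 -0.07] w 0.087
[[-0.0, 0.352, -0.936], [-0.0, -0.936, -0.352], [-1.0, 0.0, 0.0]] q [ 0.78  0.03 -0.39  1.82  0.01  1.3  -0.82]
```

View pics/w1.png

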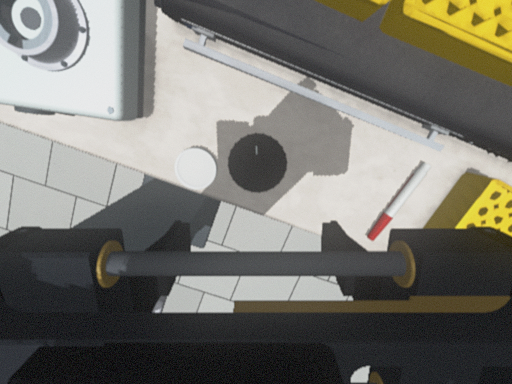

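The wrist view shows the cap at (257,162) with its wing running along the image vertical. The petri dish is at (196,167) and the neck at (30,15). Next I'll get the wing from the depth.

```bash
cat > wing.py <<'E'
from h import *
def wing(f,x0,y0,x1,y1):
    z=load(f); v,u=np.mgrid[y0:y1,x0:x1].reshape(2,-1); k=z['d'][v,u]>0; w=world(z,u[k],v[k])
    t=w[(w[:,2]>.055)&(w[:,2]<.075)]; rc=cv2.minAreaRect((t[:,:2]*1000).astype(np.float32)); e,V=np.linalg.eigh(np.cov(t[:,:2].T)); print('wing',len(t),t.mean(0).round(4),rc,'ang',np.degrees(np.arctan2(V[1,1],V[0,1])))
    d=w[(w[:,2]>.03)&(w[:,2]<.045)]; print('disc',cv2.minEnclosingCircle((d[:,:2]*1000).astype(np.float32)), np.median(d[:,2]))
E
python3 - <<'E'
from wing import *
wing('w1',222,128,292,196)
z=load('w1'); v,u=np.mgrid[0:75,0:95].reshape(2,-1); w=world(z,u,v); n=w[(w[:,2]>.1)&(w[:,2]<.12)]; print(cv2.minEnclosingCircle((n[:,:2]*1000).astype(np.float32)),np.median(n[:,2]))
E
```

```text
wing 484 [ 0.437  -0.2222  0.0647] ((435.4466857910156, -222.91278076171875), (62.18070983886719, 11.934600830078125), 24.092756271362305) ang -155.9339895105248
disc ((435.5695495605469, -222.79969787597656), 40.042842864990234) 0.037142097713756546
((494.40924072265625, 23.383684158325195), 33.158897399902344) 0.10983176805580507
```

```bash
python3 -m pendant '0.15 0.006 -0.069 -0.041 0 0;0.3 0.006 -0.069 -0.041 0 0;0.45 0.006 -0.069 -0.041 0 0;0.58 0.006 -0.069 -0.041 0 0;0.66 0.006 -0.069 -0.041 0 0;0.72 0.006 -0.069 -0.041 0 0;0.72 0.006 -0.069 -0.041 0 0;0.72 0.006 -0.069 -0.041 0 0' 1 20
python3 - <<'E'
from h import *
st()
E
```

```text
time: 2.05
ee_pos: [0.4349, -0.2247, 0.0427]
eef_rot: [-0.692, -0.146, 0.692, -0.146]
ft_force: [0.2, 0.3, 0.8]
width: 0.0869
t 2.05 p [ 0.4349 -0.2247  0.0427] F [0.2 0.3 0.8] M [ 0.   -0.02  0.01] w 0.0869
[[-0.0, 0.405, -0.915], [0.0, -0.915, -0.405], [-1.0, -0.0, 0.0]] q [ 0.74  0.25 -0.39  1.99  0.12  0.92 -0.87]
```

```bash
python3 -m pendant '0.006 -0.006 -0.005 0 0 0;0.006 -0.006 -0.005 0 0 0' 1 40
python3 -m pendant '0 0 0 0 0 0;0 0 0 0 0 0;0 0 0 0 0 0;0 0 0 0 0 0;0 0 0 0 0 0;0 0 0 0 0 0;0 0 0 0 0 0;0 0 0 0 0 0' -1 40
python3 -m pendant '-0.1 0 0 0 0 0;-0.2 0 0 0 0 0;-0.4 0 0 0 0 0;-0.6 0 0 0 0 0;-0.72 0 0 0 0 0;-0.72 0 0 0 0 0'
python3 - <<'E'
from h import *
s,e=st()
print(e.inv().apply(np.array([.40,-.0,.24])-s['ee_pos'])/.25)
E
```

```text
time: 2.25
ee_pos: [0.4363, -0.222, 0.0418]
eef_rot: [0.692, 0.146, -0.691, 0.147]
ft_force: [-0.1, -0.3, 0.1]
width: 0.0871
time: 3.05
ee_pos: [0.4358, -0.2217, 0.0411]
eef_rot: [0.692, 0.147, -0.692, 0.147]
ft_force: [-0.3, 0.6, -1.3]
width: 0.031
time: 3.65
ee_pos: [0.4378, -0.2225, 0.2257]
eef_rot: [0.694, 0.145, -0.69, 0.149]
ft_force: [0.5, 0.0, -1.1]
width: 0.0006
t 3.65 p [ 0.4378 -0.2225  0.2257] F [ 0.5  0.  -1.1] M [ 0.01 -0.06 -0.06] w 0.0006
[[0.007, 0.406, -0.914], [-0.004, -0.914, -0.406], [-1.0, 0.006, -0.004]] q [ 0.77  0.05 -0.4   1.79  0.02  1.3  -0.79]
[-0.06161016 -0.87437472 -0.22348378]
```

The fingers were still at 31 mm when I lifted, so they shut on nothing. I'll open them, let them settle and look again.

```bash
python3 -m pendant '0 0 0 0 0 0;0 0 0 0 0 0;0 0 0 0 0 0;0 0 0 0 0 0;0 0 0 0 0 0;0 0 0 0 0 0;0 0 0 0 0 0;0 0 0 0 0 0' 0 40
python3 - <<'E'
from wing import *
s,e=st(); p,d=grab('wrist','w2')
z=load('w2'); v,u=np.mgrid[80:240,180:340].reshape(2,-1); k=z['d'][v,u]>0; w=world(z,u[k],v[k]); m=(w[:,2]>.055)&(w[:,2]<.075)&(np.hypot(w[:,0]-.4355,w[:,1]+.223)<.07); print(m.sum(), w[m].mean(0))
t=w[m]; print(cv2.minAreaRect((t[:,:2]*1000).astype(np.float32)))
E
```

```text
time: 4.45
ee_pos: [0.4358, -0.2217, 0.221]
eef_rot: [0.692, 0.147, -0.692, 0.147]
ft_force: [0.6, -0.3, -0.7]
width: 0.043
t 4.45 p [ 0.4358 -0.2217  0.221 ] F [ 0.6 -0.3 -0.7] M [-0.02 -0.    0.01] w 0.043
[[0.0, 0.406, -0.914], [-0.0, -0.914, -0.406], [-1.0, 0.0, 0.0]] q [ 0.77  0.06 -0.4   1.79  0.02  1.3  -0.79]
483 [ 0.43670002 -0.22234774  0.06457491]
((435.69940185546875, -222.6859130859375), (61.86204528808594, 11.41352367401123), 24.234302520751953)
```

```bash
python3 -m pendant '0.18 0.003 0.001 0 0 0;0.36 0.003 0.001 0 0 0;0.54 0.003 0.001 0 0 0;0.65 0.003 0.001 0 0 0;0.72 0.003 0.001 0 0 0;0.72 0.003 0.001 0 0 0;0.72 0.003 0.001 0 0 0' 0 40
python3 -m pendant '0 0 0 0 0 0;0 0 0 0 0 0;0 0 0 0 0 0;0 0 0 0 0 0;0 0 0 0 0 0;0 0 0 0 0 0;0 0 0 0 0 0;0 0 0 0 0 0' -1 40
```

```text
time: 5.2
ee_pos: [0.4359, -0.2224, 0.041]
eef_rot: [-0.692, -0.147, 0.692, -0.147]
ft_force: [0.5, 0.2, 1.0]
width: 0.0436
time: 6.0
ee_pos: [0.4359, -0.2226, 0.0411]
eef_rot: [0.692, 0.147, -0.692, 0.147]
ft_force: [0.9, -0.5, 1.0]
width: 0.0116
```

```bash
python3 -m pendant '-0.1 0 0 0 0 0;-0.3 0 0 0 0 0;-0.5 0 0 0 0 0;-0.7 0 0 0 0 0;-0.8 0 0 0 0 0;-0.8 0 0 0 0 0'
python3 -m pendant '0 -0.2 -0.06 0 0 0;0 -0.4 -0.12 0 0 0;0 -0.6 -0.18 0 0 0;0 -0.81 -0.26 0 0 0;0 -0.81 -0.26 0 0 0;0 -0.81 -0.26 0 0 0;0 -0.81 -0.26 0 0 0'
python3 - <<'E'
from h import *
st(); grab('wrist','w3')
E
```

```text
time: 6.6
ee_pos: [0.4375, -0.2231, 0.2449]
eef_rot: [0.693, 0.145, -0.69, 0.148]
ft_force: [0.5, -0.8, -0.9]
width: 0.012
time: 7.3
ee_pos: [0.4127, -0.0121, 0.2403]
eef_rot: [-0.691, -0.147, 0.692, -0.147]
ft_force: [0.3, -0.2, -1.2]
width: 0.0116
t 7.3 p [ 0.4127 -0.0121  0.2403] F [ 0.3 -0.2 -1.2] M [-0.08  0.03 -0.02] w 0.0116
[[-0.001, 0.406, -0.914], [-0.0, -0.914, -0.406], [-1.0, -0.0, 0.001]] q [ 0.61 -0.14 -0.62  1.92 -0.08  1.34 -1.14]
```

View pics/w3.png

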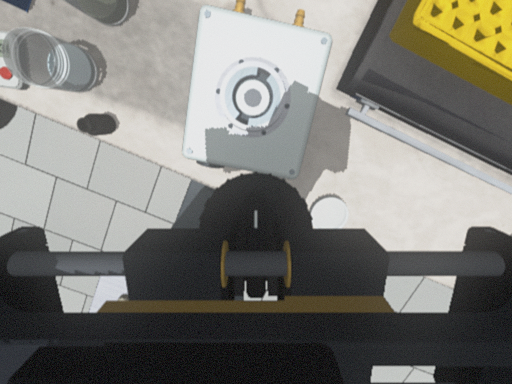

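The slots show dark at about (265,74) and (240,121), with the ring centre at (253,97). I'll measure both on the rim plane.

```bash
python3 - <<'E'
from h import *
z=load('w3'); p=z['p']; v,u=np.mgrid[50:148,205:305].reshape(2,-1); w=world(z,u,v)
n=w[(w[:,2]>.105)&(w[:,2]<.115)]; c,rad=cv2.minEnclosingCircle((n[:,:2]*1000).astype(np.float32)); print('rim',c,rad,np.median(n[:,2]))
h,_=cv2.convexHull((n[:,:2]*1000).astype(np.float32)),0; print(cv2.fitEllipse(h))
c=np.array(c)/1000
# warp rim plane 0.2mm/px to top-down
N=360; s=.0002
P3=np.array([[c[0]-N/2*s,c[1]-N/2*s],[c[0]+N/2*s,c[1]-N/2*s],[c[0]+N/2*s,c[1]+N/2*s],[c[0]-N/2*s,c[1]+N/2*s]])
px,_=cv2.projectPoints(np.c_[P3,np.full(4,.11)],z['rv'],z['tv'],z['K'],None)
H=cv2.getPerspectiveTransform(px.reshape(4,2).astype(np.float32),np.float32([[0,0],[N,0],[N,N],[0,N]]))
g=cv2.warpPerspective(p,H,(N,N),flags=cv2.INTER_CUBIC).max(2); dd=cv2.warpPerspective(z['d'],H,(N,N),flags=cv2.INTER_NEAREST)
cv2.imwrite('pics/top.png',np.hstack([cv2.flip(g,0),cv2.flip(np.clip((dd-dd.min())/.04*255,0,255).astype(np.uint8),0)]))
for rr in (.0235,.025,.0265):
    a=np.arange(0,360,5); q=np.c_[N/2+rr/s*np.cos(np.radians(a)),N/2+rr/s*np.sin(np.radians(a))].astype(int)
    print(rr,[(int(i),int(g[y,x])) for i,(x,y) in zip(a,q) if g[y,x]<100])
for m in (g<90,):
    yy,xx=np.nonzero(m); X=(xx-N/2)*s;Y=(yy-N/2)*s; R_=np.hypot(X,Y); k=(R_>.0225)&(R_<.028)
    t=np.arctan2(Y,X)[k]; print(k.sum(),'axis',np.degrees(np.angle(np.exp(2j*t).mean())/2))
    pos=np.cos(t-np.angle(np.exp(2j*t).mean())/2)>0; print(np.degrees(np.angle(np.exp(1j*t[pos]).mean())),np.degrees(np.angle(np.exp(1j*t[~pos]).mean())))
b=world(z,*(lambda m:(m[1].ravel(),m[0].ravel()))(np.mgrid[0:190,180:340])); b=b[(b[:,2]>.07)&(b[:,2]<.083)]; print(cv2.minAreaRect((b[:,:2]*1000).astype(np.float32)))
E
```

```text
rim (499.42718505859375, 30.5983943939209) 34.0054817199707 0.11018810158971938
((499.3752746582031, 30.579172134399414), (67.40096282958984, 67.50273132324219), 87.35543060302734)
0.0235 [(170, 97)]
0.025 [(170, 93), (175, 97), (180, 96), (190, 98)]
0.0265 [(170, 93), (175, 92), (180, 94), (185, 90), (190, 90)]
130 axis 5.860766595730341
nan -174.15942758964087
((498.2474060058594, 30.42827606201172), (172.25634765625, 149.90203857421875), 12.373862266540527)<stdin>:19: RuntimeWarning: Mean of empty slice.
  ret = ret.dtype.type(ret / rcount)
```

View pics/top.png

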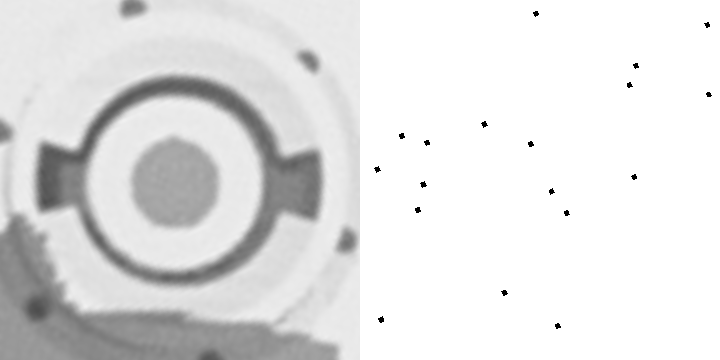

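The slot axis comes out at about -1.5° world, with the neck centre at (0.4994, 0.0305). The wing is at 24°, so I turn it 25.4° clockwise and hover.

```bash
python3 -m pendant '0 -0.015 -0.13 0.1 0 0;0 -0.015 -0.26 0.2 0 0;0 -0.015 -0.386 0.296 0 0;0.1 -0.015 -0.386 0.296 0 0;0.2 -0.015 -0.386 0.296 0 0;0.3 -0.015 -0.386 0.296 0 0;0.3 -0.015 -0.386 0.296 0 0;0.3 -0.015 -0.386 0.296 0 0'
python3 - <<'E'
from h import *
s,e=st()
print(e.inv().apply(np.array([.4994,.0305,.165])-s['ee_pos'])/.25)
a,_=grab('side','d4'); 
E
```

```text
time: 8.15
ee_pos: [0.4997, 0.0305, 0.1661]
eef_rot: [-0.707, 0.01, 0.707, 0.01]
ft_force: [0.3, 0.5, -0.7]
width: 0.0118
t 8.15 p [0.4997 0.0305 0.1661] F [ 0.3  0.5 -0.7] M [ 0.04 -0.02  0.02] w 0.0118
[[-0.001, -0.027, -1.0], [0.0, -1.0, 0.027], [-1.0, -0.0, 0.001]] q [ 0.53  0.17 -0.73  1.83  0.12  1.2  -1.84]
[4.38356269e-03 5.22690932e-06 1.29320436e-03]
```

Joint 7 sits at -1.84 and falls as the tool turns clockwise, so an 80° turn would pass its limit. The cap is symmetric, so I'll turn it half a turn anticlockwise first.

```bash
python3 -m pendant '0 0 0 -0.1 0 0;0 0 0 -0.2 0 0;0 0 0 -0.3 0 0;0 0 0 -0.4 0 0;0 0 0 -0.5 0 0;0 0 0 -0.6 0 0;0 0 0 -0.7 0 0;0 0 0 -0.8 0 0'
python3 -m pendant '0 0 0 -0.1 0 0;0 0 0 -0.2 0 0;0 0 0 -0.3 0 0;0 0 0 -0.4 0 0;0 0 0 -0.5 0 0;0 0 0 -0.6 0 0;0 0 0 -0.7 0 0;0 0 0 -0.8 0 0'
python3 -m pendant '0 0 0 -0.1 0 0;0 0 0 -0.2 0 0;0 0 0 -0.3 0 0;0 0 0 -0.4 0 0;0 0 0 -0.494 0 0;0 0 0 -0.494 0 0;0 0 0 -0.494 0 0'
python3 - <<'E'
from h import *
s,e=st()
print(e.inv().apply(np.array([.4994,.0305,.165])-s['ee_pos'])/.25)
E
```

```text
time: 9.0
ee_pos: [0.5006, 0.0311, 0.1677]
eef_rot: [0.588, 0.393, -0.587, 0.394]
ft_force: [-1.0, 0.0, 0.2]
width: 0.0122
time: 9.8
ee_pos: [0.5006, 0.0311, 0.1676]
eef_rot: [0.263, 0.656, -0.263, 0.657]
ft_force: [-0.4, -0.3, -1.1]
width: 0.0115
time: 10.5
ee_pos: [0.5002, 0.0312, 0.1669]
eef_rot: [0.011, 0.707, -0.011, 0.707]
ft_force: [-0.0, -0.3, -1.3]
width: 0.0115
t 10.5 p [0.5002 0.0312 0.1669] F [-0.  -0.3 -1.3] M [ 0.12 -0.11  0.03] w 0.0115
[[0.001, 0.031, 1.0], [-0.0, 1.0, -0.031], [-1.0, -0.0, 0.001]] q [ 0.85  0.26 -1.13  1.81  0.25  1.22  1.19]
[ 0.00751614 -0.00286754 -0.00324037]
```

```bash
python3 -m pendant '0.03 -0.003 -0.003 0 0 0;0.06 -0.003 -0.003 0 0 0;0.078 -0.003 -0.003 0 0 0;0.078 -0.003 -0.003 0 0 0'
python3 -m pendant '0.01 0 0 0 0 0;0.02 0 0 0 0 0;0.028 0 0 0 0 0;0.028 0 0 0 0 0'
python3 - <<'E'
from h import *
s,e=st()
print(e.inv().apply(np.array([.4994,.0305,.137])-s['ee_pos'])/.25)
E
```

```text
time: 10.9
ee_pos: [0.4983, 0.0309, 0.1456]
eef_rot: [0.009, 0.708, -0.009, 0.707]
ft_force: [0.4, -0.5, -1.1]
width: 0.0116
time: 11.3
ee_pos: [0.4988, 0.0308, 0.1393]
eef_rot: [0.009, 0.707, -0.009, 0.707]
ft_force: [-0.3, -0.4, -2.5]
width: 0.0119
t 11.3 p [0.4988 0.0308 0.1393] F [-0.3 -0.4 -2.5] M [ 0.11 -0.11 -0.03] w 0.0119
[[-0.0, 0.026, 1.0], [-0.0, 1.0, -0.026], [-1.0, -0.0, -0.0]] q [ 0.83  0.3  -1.11  1.85  0.29  1.17  1.17]
[ 0.00924113 -0.0011914   0.00246538]
```

```bash
python3 -m pendant '0.008 0 0.002 0 0 0;0.016 0 0.002 0 0 0;0.024 0 0.002 0 0 0;0.024 0 0.002 0 0 0'
python3 -m pendant '0.008 0 0 0 0 0;0.016 0 0 0 0 0;0.024 0 0 0 0 0;0.024 0 0 0 0 0'
python3 - <<'E'
from h import *
st()
E
```

```text
time: 11.7
ee_pos: [0.4996, 0.0309, 0.1336]
eef_rot: [0.009, 0.707, -0.009, 0.707]
ft_force: [-0.8, 0.3, 2.7]
width: 0.0117
time: 12.1
ee_pos: [0.4997, 0.0309, 0.1277]
eef_rot: [0.009, 0.707, -0.009, 0.707]
ft_force: [-1.4, -0.4, 7.0]
width: 0.0116
t 12.1 p [0.4997 0.0309 0.1277] F [-1.4 -0.4  7. ] M [0.   0.25 0.01] w 0.0116
[[0.001, 0.026, 1.0], [-0.0, 1.0, -0.026], [-1.0, -0.0, 0.001]] q [ 0.82  0.31 -1.1   1.86  0.31  1.15  1.16]
```

The spring force follows the expected curve, so the lugs are in the slots. I push about 3 mm more and start the turn.

```bash
python3 -m pendant '0.007 0 0 0 0 0;0.0135 0 0 0 0 0;0.0135 0 0 0 0 0;0.0135 0 0 0 0 0'
python3 -m pendant '0 0 0 0.05 0 0;0 0 0 0.1 0 0;0 0 0 0.15 0 0;0 0 0 0.2 0 0;0 0 0 0.2 0 0'
python3 - <<'E'
from h import *
st()
E
```

```text
time: 12.5
ee_pos: [0.4997, 0.031, 0.1247]
eef_rot: [0.009, 0.707, -0.009, 0.707]
ft_force: [-2.6, -0.3, 9.8]
width: 0.0118
time: 13.0
ee_pos: [0.4999, 0.031, 0.1248]
eef_rot: [0.116, 0.697, -0.116, 0.698]
ft_force: [-1.8, -0.4, 9.6]
width: 0.0119
t 13.0 p [0.4999 0.031  0.1248] F [-1.8 -0.4  9.6] M [-0.02  0.33 -0.02] w 0.0119
[[0.001, 0.323, 0.946], [-0.0, 0.946, -0.323], [-1.0, 0.0, 0.001]] q [ 0.77  0.3  -1.04  1.86  0.28  1.14  0.87]
```

```bash
python3 -m pendant '0 0 0 0.08 0 0;0 0 0 0.16 0 0;0 0 0 0.24 0 0;0 0 0 0.32 0 0;0 0 0 0.4 0 0;0 0 0 0.48 0 0;0 0 0 0.54 0 0;0 0 0 0.54 0 0'
python3 -m pendant '0 0 0 0.05 0 0;0 0 0 0.1 0 0;0 0 0 0.15 0 0;0 0 0 0.19 0 0;0 0 0 0.19 0 0;0 0 0 0.19 0 0'
python3 - <<'E'
from h import *
s,e=st(); m=e.as_matrix(); print('yaw',np.degrees(np.arctan2(m[1,2],m[0,2])))
E
```

```text
time: 13.8
ee_pos: [0.5003, 0.0309, 0.125]
eef_rot: [0.382, 0.595, -0.381, 0.596]
ft_force: [-0.7, -0.7, 9.3]
width: 0.0119
time: 14.4
ee_pos: [0.5005, 0.0308, 0.1251]
eef_rot: [0.462, 0.535, -0.461, 0.537]
ft_force: [0.1, -0.4, 9.7]
width: 0.0118
t 14.4 p [0.5005 0.0308 0.1251] F [ 0.1 -0.4  9.7] M [-0.15  0.01 -0.06] w 0.0118
[[0.002, 0.989, 0.149], [-0.0, 0.149, -0.989], [-1.0, 0.002, 0.001]] q [ 0.63  0.24 -0.87  1.87  0.21  1.12 -0.16]
yaw -81.44883746927573
```

```bash
python3 -m pendant '-0.007 0 0 0 0 0;-0.014 0 0 0 0 0;-0.014 0 0 0 0 0'
python3 -m pendant '-0.005 0 0 0 0 0;-0.009 0 0 0 0 0;-0.009 0 0 0 0 0'
python3 - <<'E'
from h import *
st()
E
```

```text
time: 14.7
ee_pos: [0.5004, 0.0308, 0.1285]
eef_rot: [0.462, 0.535, -0.461, 0.537]
ft_force: [0.4, 0.1, 6.7]
width: 0.0115
time: 15.0
ee_pos: [0.5003, 0.0308, 0.1305]
eef_rot: [0.462, 0.535, -0.461, 0.537]
ft_force: [2.4, -0.7, 4.1]
width: 0.0119
t 15.0 p [0.5003 0.0308 0.1305] F [ 2.4 -0.7  4.1] M [-0.11 -0.43 -0.05] w 0.0119
[[0.002, 0.989, 0.149], [-0.0, 0.149, -0.989], [-1.0, 0.002, 0.001]] q [ 0.63  0.23 -0.87  1.86  0.2   1.13 -0.16]
```

```bash
python3 -m pendant '-0.003 0 0 0 0 0;-0.005 0 0 0 0 0;-0.005 0 0 0 0 0'
python3 -m pendant '0 0 0 -0.03 0 0;0 0 0 -0.06 0 0;0 0 0 -0.06 0 0'
python3 - <<'E'
from h import *
st()
E
```

```text
time: 15.3
ee_pos: [0.5001, 0.0308, 0.1312]
eef_rot: [0.462, 0.535, -0.461, 0.536]
ft_force: [5.6, -0.3, -0.8]
width: 0.0116
time: 15.6
ee_pos: [0.4993, 0.0309, 0.1311]
eef_rot: [0.437, 0.556, -0.437, 0.556]
ft_force: [0.5, 0.5, 4.0]
width: 0.0119
t 15.6 p [0.4993 0.0309 0.1311] F [0.5 0.5 4. ] M [ 0.01 -0.19 -0.2 ] w 0.0119
[[-0.0, 0.971, 0.238], [0.0, 0.238, -0.971], [-1.0, -0.0, -0.0]] q [ 0.65  0.24 -0.88  1.86  0.2   1.13 -0.07]
```

Height holds at the locked 12 mm, and turning back meets the notch wall. I turn back to the middle, then open and retreat.

```bash
python3 -m pendant '0 0 0 0.03 0 0;0 0 0 0.05 0 0;0 0 0 0.05 0 0'
python3 -m pendant '0 0 0 0 0 0;0 0 0 0 0 0;0 0 0 0 0 0;0 0 0 0 0 0;0 0 0 0 0 0;0 0 0 0 0 0;0 0 0 0 0 0' 0
python3 -m pendant '-0.05 0 0 0 0 0;-0.1 0 0 0 0 0;-0.2 0 0 0 0 0;-0.35 0 0 0 0 0;-0.5 0 0 0 0 0;-0.5 0 0 0 0 0;-0.5 0 0 0 0 0'
python3 - <<'E'
from h import *
st(); p,d=grab('wrist','w5')
z=load('w5'); v,u=np.mgrid[0:384:1,0:512:1].reshape(2,-1); k=z['d'][v,u]>0; w=world(z,u[k],v[k]); w=w[np.hypot(w[:,0]-.4995,w[:,1]-.0305)<.045]
t=w[(w[:,2]>.14)&(w[:,2]<.165)]; print(len(t),'wing top',np.median(t[:,2]),cv2.minAreaRect((t[:,:2]*1000).astype(np.float32)))
dd=w[(w[:,2]>.115)&(w[:,2]<.135)]; print('disc z',np.median(dd[:,2]),dd.std(0))
A=np.c_[dd[:,:2],np.ones(len(dd))]; print('tilt',np.linalg.lstsq(A,dd[:,2],rcond=None)[0])
grab('scene','s5')
E
```

```text
time: 15.9
ee_pos: [0.4993, 0.0308, 0.1311]
eef_rot: [0.457, 0.539, -0.458, 0.539]
ft_force: [-0.2, 0.3, 4.0]
width: 0.0116
time: 16.6
ee_pos: [0.4994, 0.0308, 0.1311]
eef_rot: [0.457, 0.539, -0.457, 0.539]
ft_force: [-0.1, -0.4, 0.2]
width: 0.0431
time: 17.3
ee_pos: [0.4999, 0.031, 0.2576]
eef_rot: [0.458, 0.539, -0.457, 0.54]
ft_force: [-0.1, -0.7, -0.3]
width: 0.0433
t 17.3 p [0.4999 0.031  0.2576] F [-0.1 -0.7 -0.3] M [-0.01 -0.05 -0.03] w 0.0433
[[0.003, 0.987, 0.164], [-0.001, 0.164, -0.987], [-1.0, 0.002, 0.001]] q [ 0.69  0.11 -0.89  1.69  0.09  1.38 -0.05]
691 wing top 0.15470835757181006 ((498.6571350097656, 31.20734214782715), (11.817626953125, 61.207000732421875), 9.505427360534668)
disc z 0.12711796807254333 [0.02144551 0.01947184 0.00185301]
tilt [ 0.00271301 -0.01339111  0.12624595]
```

View pics/w5.png

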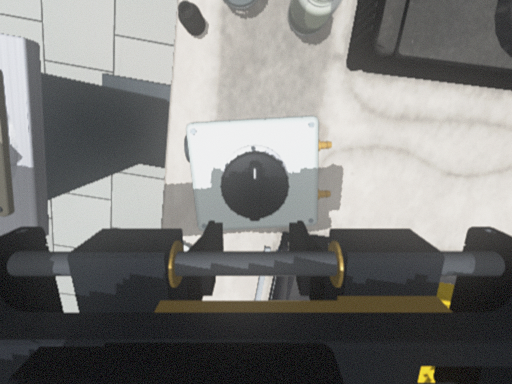

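View pics/s5.png

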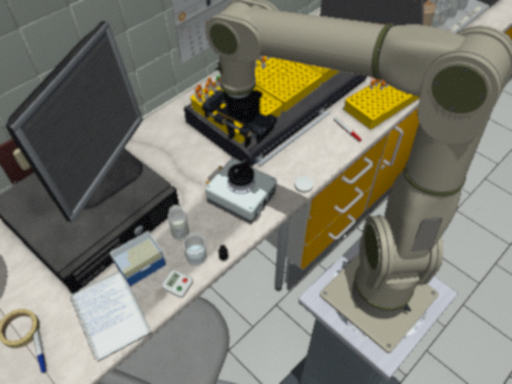

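The pictures show the cap seated on the neck at (254,186) in the wrist view, with the other things undisturbed. The wing top is at 154.7 mm against 155 mm expected when locked, and the yaw is -80.5°, so I'm handing in.

```bash
python3 -c "
from bench import close_job; print(close_job())"
```

```text
the job is handed in; nothing more can be done
None
```

The cap is locked in the pump's neck, and I handed the job in at about 17.4 s of robot time.

- **Fit:** I found the slots with the wrist camera and the lugs dropped in on the first try. I pressed down to about 10 N, turned the cap about 80° clockwise and let it spring up into the notches. The wrist force never read above about 10 N.
- **Checks that agreed:**
  - Before I let go, the cap stopped rising at the locked height, and a small turn back met the notch wall.
  - After I let go, the wing top measured 154.7 mm against 155 mm expected when locked, and the wing stood at about -80.5°, about 79° clockwise of the slots.
  - The disc is level to within about 1°, the gripper is clear, and the other items look unmoved by eye in the last scene picture.
- **What went wrong:**
  - **Missed grasp:** On the first grasp I lifted before the fingers had closed. A second look showed the cap had not moved, and the retry held.
  - **Extra half turn:** I had to turn the held cap half a turn above the neck first, because joint 7 would otherwise have run out of range during the locking turn.

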